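Serve a clementine in the handled dish and hold it out to the diner

TASK

Take the orange clementine off the fruit board, set it in the middle of the white dish and let it go. Then grip the dish by one of its wooden handles, lift it clear of the bar, and only then turn it in the air about a quarter turn, level and smoothly so that the clementine stays in the middle. Finish while still holding it by that handle, level, about 10 cm above the middle of the cork mat, handles square to the mat and the free handle pointing to the diner's side (away from the robot); leave everything else on the bar where it is.

Things in the scene. Friction and masses are not known exactly. Their poses are not given: they have to be found in the camera images.
- clementine: the orange clementine, a ball 52 mm across, about 75 g; it rolls, with a little rolling resistance. Origin: its centre, 38 mm above the bar when it sits in one of the three hollows of the fruit board (at the start; apple and lime sit in the others), 32 mm above the dish's origin when it rests in the middle of the dish
- dish: shallow round white enamel dish, blue rim, loose, about 180 g, 160 mm across, 35 mm high, foot 100 mm across. Origin: centre of the foot's underside, z up. Inside, a flat middle 30 mm wide is 6 mm above the origin, then the floor rises 10 degrees to 15 mm at radius 64 mm, then a steep side. Equal wooden handles stick out along its +x and -x; at the start these point roughly along the robot's y
- handle_a (a point): middle of the wooden handle on the dish's +x side, 106 mm from the dish's centre and 25 mm above its underside. The handle is a bar 44 mm long (radially, from 84 to 128 mm from the centre), 22 mm wide and 16 mm high, flat-sided; take it from above across its width
- handle_b (a point): middle of the equal wooden handle on the dish's -x side
- mat: flat cork place mat on the bar, fixed, 150 mm (its x) by 200 mm (its y), 3 mm thick. Origin: centre of its underside. Its x axis points away from the robot to the diner's side; it may be turned a little on the bar
- fruit_board: dark wooden fruit board, fixed, 300 mm (its x) by 110 mm (its y), 22 mm thick, with three round hollows 41 mm wide and 14 mm deep in a row along its x axis, at -95, 0 and +95 mm. Origin: centre of its underside. Each fruit stands in a hollow; the row runs roughly along the robot's x
- apple: red apple, 72 mm ball, in a hollow of the fruit board; leave alone. Origin: its centre
- lime: green lime, 48 mm ball, in a hollow of the fruit board; leave alone. Origin: its centre
- mug: blue mug, 80 mm across, 95 mm high, handle on its +y side, towards the diner's edge of the bar; leave alone. Origin: centre of its underside
- pepper_mill: brown wooden pepper mill, 58 mm across, 165 mm high, towards the diner's edge; leave alone. Origin: centre of its underside
- ramekin: terracotta ramekin of salt, 84 mm across, 42 mm high, on the robot's side of the mat; leave alone. Origin: centre of its underside
There are look-alikes about, which are no part of the job. What is shaped like the clementine but grey or pink is not meant.

How it is judged (in metres and radians):
On the way, in this order (a step that is already met when the one before it is completed fails the run):
1. the clementine rests in the middle of the dish, let go, and the dish still stands on the bar where it was (horizontal distance between clementine and dish below 0.022 m and z of clementine in the frame of dish between 0.02 and 0.04 m and contact force between the fingers and clementine below 0.1 N and linear speed of clementine below 0.04 m/s and distance of dish from where it was at the start of the episode below 0.05 m), for 0.2 s.
2. the dish is lifted clear of the bar by one handle, level, before it is turned, the clementine in its middle (height (world z) of dish above 0.025 m and angle between the x axis of dish and the x axis of mat, either way round above 0.7 rad and angle between dish's own z axis and vertical below 0.15 rad and horizontal distance between clementine and dish below 0.03 m and (distance between the grasp point and handle_a below 0.04 m or distance between the grasp point and handle_b below 0.04 m)), for 0.1 s.
At the end, for the whole second after the job is handed in: Dish gripped by one wooden handle, free handle to the diner's side, its line within 12 degrees of the mat's x, centre within 50 mm of the mat's, underside 50 to 180 mm above the bar, level within 5.7 degrees, at rest; clementine untouched in it within 22 mm of its centre (horizontal distance between dish and mat below 0.05 m and height (world z) of dish between 0.05 and 0.18 m and angle between the x axis of dish and the x axis of mat, either way round below 0.21 rad and angle between dish's own z axis and vertical below 0.1 rad and horizontal distance between clementine and dish below 0.022 m and z of clementine in the frame of dish between 0.02 and 0.04 m and contact force between the fingers and dish above 0.5 N and contact force between each of the arm, the fingers and clementine below 0.1 N and linear speed of dish below 0.03 m/s and linear speed of clementine below 0.04 m/s and ((distance between the grasp point and handle_a below 0.04 m and x of handle_b in the frame of mat above 0.03 m) or (distance between the grasp point and handle_b below 0.04 m and x of handle_a in the frame of mat above 0.03 m))); the arm keeps its last pose, push and grip.
It fails at once if the clementine rolls away from the middle of the dish (more than 35 mm) while the dish is off the bar (height (world z) of dish above 0.02 m and horizontal distance between clementine and dish above 0.035 m).
It fails at once if the dish is tipped by more than 14 degrees (angle between dish's own z axis and vertical above 0.25 rad).
It fails at once if the apple, lime, mug, pepper mill or ramekin is moved by more than 30 mm (distance of any of apple, lime, mug, pepper_mill, ramekin from where it was at the start of the episode above 0.03 m).
It also fails if it takes over 72 s, if anything falls off the work surface, if the arm or the gripper's body presses on something with over 40 N, if the wrist force passes 120 N, or if a joint passes its speed limit or range.

ROBOT

A 6-joint arm with a two-finger parallel gripper is mounted at the origin on the work surface. World frame = base frame: x ahead of the robot, y to its left, z up, the work surface at z = 0. Lengths are in mm, angles in rad, forces in N, time in s.
With the tool pointing down it reaches from about 350 to 775 mm from the base axis. Payload 7.3 kg.
Tool frame: the origin (TCP) lies on the centre line of the jaws, within the pads' length; the fingertips stand 8 mm ahead of it and the grasp point (between the pads) lies 11 mm behind it; z points along the fingers, y is the line along which they close (so a half turn about z gives the same grasp; the last joint's range is limited). The gripper opens to 92 mm and grips with 3 to 60 N. Pads are 19 mm wide; open, the fingers measure 130 mm over their backs; the gripper's body (75 mm by 190 mm) begins 47 mm behind the grasp point.
Start: joints at [-1.421, 0.342, 1.524, -0, 1.275, -0.146], TCP at [153.063, -502.213, 213.841] pointing down, gripper open.
Joint ranges: [-2.53, 2.53], [-0.77, 2.02], [0.04, 2.7], [-1, 4.14], [0.28, 2.66], [-3.11, 3.11]. Speed limits (rad/s): [2.57, 2.57, 3.14, 3.14, 3.14, 3.14].

INTERFACE

Orientations are given as a 3x3 rotation matrix whose columns are the frame's x, y, z axes.
In Python, from workcell import robot gives the robot as it stands.
- The arm moves only by the shell command python3 -m jog 'ROWS'. ROWS is JSON, a list of rows, each a list of 7 numbers: the turn, a rotation vector about the world's x, y, z in rad, then the shift along the world's x, y, z in m, then the finger opening in m, from 0 to 0.0918. A call has 1 to 10 rows; each row shifts and turns the commanded pose from where the row before left it; what a row does not reach is not made up. A row lasts 1/12 s, in which the tool goes at most 41.7 mm and 7.16 degrees, less where a joint would pass 70% of its speed; a pose out of reach is approached as far as the arm can. A call with a gripper value outside its range is refused whole. The fingers move at their own pace and stop on an object; the grip force is fixed at half the most. Time passes only in rows, so rows that do not move let the fingers close. It gives the time, the measured TCP pose, the force, the opening and the grip force at its end, in the units of the state.
- robot.state(): the state, without advancing time (a new reading comes with each control period).
- robot.get_image(name): name is "side" or "top"; returns a dict with "image" (420x560x3 uint8, red, green, blue), "depth" (420x560 float32, mm along the optical axis (not along the pixel's ray), 0 where there is no reading), "K" (3x3 intrinsics, pixels), "R" (3x3) and "t" (3): a world point X has camera coordinates R X + t. Camera axes: x right, y down, z forward; pixel columns grow to the right and rows downward; lengths in mm; the calibration is good to about 2 mm. A picture is of the moment at which its call begins.
- robot.sign_off(): hands the job in; it is judged then, once.
The state is a dict: "t": time; "qpos": joint angles; "qvel": joint speeds; "effort": joint torques, N m; "tool_pos": TCP position; "tcp_rot": TCP orientation; "wrist_force": force on the tool from outside, world axes, zero at the start; "ft_torque": the same for the moment, N m; "gripper_width": finger opening in mm; "gripper_force": force on a finger pad.
Only numpy, scipy, OpenCV 4.12 (cv2) and the standard library are available. Lean on these libraries where they do the work, as an engineer would, in place of code of your own. Each camera call takes 0.05 s, during which the arm holds its last target. There are 200 camera calls.

## Working session

There is one attempt and no reset: what is moved stays moved. The work goes in short steps, Python scripts to look and compute and a shell command to move; the robot and the scene stay as the last step left them, time stands still between calls to the robot, and variables do not carry over. Pictures are saved under pics/ and viewed, at most 10 in all, crops included, and the job is handed in when it is done.

```bash
mkdir -p pics
cat > h.py <<'E'
from workcell import robot
import numpy as np, cv2, pickle
def snap(n,f):
    d=robot.get_image(n); pickle.dump(d,open(f'pics/{f}.pkl','wb'))
    cv2.imwrite(f'pics/{f}.png',cv2.cvtColor(d['image'],cv2.COLOR_RGB2BGR)); return d
def load(f): return pickle.load(open(f'pics/{f}.pkl','rb'))
def cloud(d):
    K,R,t=map(np.array,(d['K'],d['R'],d['t'])); z=d['depth'].astype(float)
    v,u=np.indices(z.shape); p=np.stack([(u-K[0,2])/K[0,0]*z,(v-K[1,2])/K[1,1]*z,z],-1)
    return (p-t.reshape(3))@R
def onplane(d,u,v,h):
    K,R,t=map(np.array,(d['K'],d['R'],d['t'])); c=-R.T@t.reshape(3)
    r=R.T@np.linalg.inv(K)@np.array([u,v,1.]); return c+r*(h-c[2])/r[2]
E
python3 - <<'E'
from h import *
a=snap('top','top0'); b=snap('side','side0')
for d in(a,b): print(d['K'],d['R'],d['t'])
print(robot.state())
E
```

```text
[[399.67438451   0.         285.47696629]
 [  0.         399.67438451 212.32249647]
 [  0.           0.           1.        ]] [[-0.03152884 -0.99949724 -0.00334701]
 [-0.97763465  0.03153549 -0.20793268]
 [ 0.20793369 -0.00328372 -0.97813741]] [  6.46614485 557.3346049  940.91198002]
[[389.27391368   0.         275.49657125]
 [  0.         389.27391368 213.42601266]
 [  0.           0.           1.        ]] [[-0.71014017 -0.70397405  0.01102199]
 [-0.54441524  0.53912242 -0.64261891]
 [ 0.44644483 -0.46235004 -0.76610669]] [390.37234734 324.9522229  938.70102032]
{'t': 0.1, 'qpos': array([-1.42099593e+00,  3.42689142e-01,  1.52489789e+00, -3.09140349e-05,
        1.27545495e+00, -1.45979252e-01]), 'qvel': array([-7.94528959e-04, -1.49299508e-03, -3.07132397e-03,  1.99061368e-03,
        1.98656763e-03, -4.61552945e-05]), 'effort': array([ 1.57444862e-03, -4.32003379e+01, -2.44694424e+01,  7.18525588e-02,
        5.25904284e-02, -4.41843486e-05]), 'tool_pos': array([ 152.993501  , -501.8059138 ,  213.20399953]), 'tcp_rot': array([[ 9.56572570e-01,  2.91494180e-01, -2.45543332e-04],
       [ 2.91494227e-01, -9.56571521e-01,  1.42868418e-03],
       [ 1.81573365e-04, -1.43821456e-03, -9.99998949e-01]]), 'wrist_force': array([ 0.07517974, -0.36891695,  0.11064161]), 'ft_torque': array([-0.02391153,  0.00706481, -0.00270901]), 'gripper_force': 0.0, 'gripper_width': 92.01492691325072}
```

View pics/top0.png

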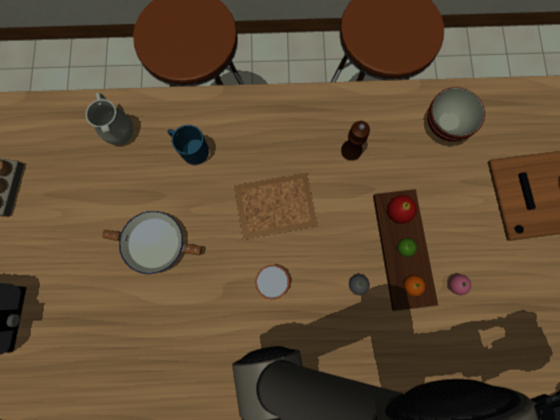

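View pics/side0.png

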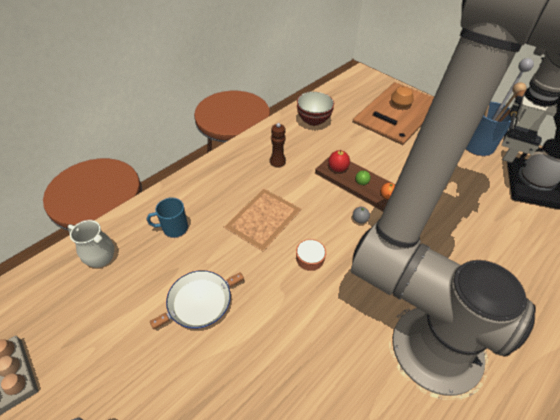

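The top view shows these round fruit candidates: an orange ball in the board's near hollow (415,286), the apple (402,209), the lime (407,247), a grey ball (359,285), a pink ball (459,285), and a loaf-like orange-brown thing on the cutting board (side view 402,96). I choose (415,286). The dish centre is about (152,242), with handles at (112,236) and (195,250). The mat is at (275,206). I'll measure these and check a close crop.

Run:
```python
from h import *
d=load('top0'); P=cloud(d); im=d['image']
cv2.imwrite('pics/crop0.png',cv2.cvtColor(np.hstack([cv2.resize(im[180:320,340:480],(400,400),interpolation=2),cv2.resize(im[170:310,90:230],(400,400),interpolation=2)]),cv2.COLOR_RGB2BGR))
hsv=cv2.cvtColor(im,cv2.COLOR_RGB2HSV)
def sph(n,u,v,r,R):
    vv,uu=np.indices(P.shape[:2]); m=((uu-u)**2+(vv-v)**2<r*r)
    p=P[m]; p=p[p[:,2]>(p[:,2].max()-R*.8)]
    A=np.c_[2*p,np.ones(len(p))]; s=np.linalg.lstsq(A,(p**2).sum(1),rcond=None)[0]
    c=s[:3]; print(n,c.round(1),'r',np.sqrt(s[3]+c@c).round(1),'top',p[:,2].max().round(1),'cl.onplane',)
sph('clem',415,286,10,26);sph('lime',407,247,10,24);sph('apple',402,209,14,36)
sph('grey',359,285,10,26);sph('pink',459,285,10,26)
# dish: rim points
q=P[195:290,90:220].reshape(-1,3); q=q[(q[:,2]>28)&(q[:,2]<45)]
c,r=cv2.minEnclosingCircle(q[:,:2].astype(np.float32)); print('dish all encl',c,r,len(q))
q=P[195:290,90:220].reshape(-1,3); q2=q[(q[:,2]>2.5)&(q[:,2]<60)]
print('dish minrect',cv2.minAreaRect(q2[:,:2].astype(np.float32)))
m=(hsv[...,1]>0)
for n,(u0,u1,v0,v1) in dict(hL=(98,122,225,246),hR=(186,208,240,260)).items():
    p=P[v0:v1,u0:u1].reshape(-1,3); c=p.mean(0); 
    p=p[(p[:,2]>27)&(p[:,2]<42)]; print(n,len(p),p.mean(0).round(1),p.min(0).round(1),p.max(0).round(1))
# mat corners
for n,u,v in [('a',235,185),('b',309,174),('c',317,228),('d',242,239)]: print(n,onplane(d,u,v,3).round(1))
for n,u,v in [('bd1',374,196),('bd2',414,190),('bd3',437,303),('bd4',393,310)]: print(n,onplane(d,u,v,22).round(1))
```

```text
clem [ 368.1 -320.2   42. ] r 23.2 top 69.0 cl.onplane
lime [174.7  -4.  518.1] r 546.8 top 1036.3 cl.onplane
apple [174.7  -4.  518.1] r 546.8 top 1036.3 cl.onplane
grey [ 375.1 -187.    30.1] r 23.4 top 57.8 cl.onplane
pink [174.7  -4.  518.1] r 546.8 top 1036.3 cl.onplane
dish all encl (496.10791015625, 331.5456848144531) 127.70358276367188 935
dish minrect ((504.314208984375, 335.942138671875), (352.7364196777344, 246.80799865722656), 88.17616271972656)
hL 182 [516.  429.2  33.7] [490.9 405.7  27.1] [531.8 457.8  40.2]
hR 134 [475.1 224.2  33.6] [462.6 205.1  27.3] [489.4 242.8  38.1]
a [648.4 121.5   3. ]
b [672.7 -78.2   3. ]
c [524.4 -92.7   3. ]
d [501.7 104.    3. ]
bd1 [ 601.2 -244.2   22. ]
bd2 [ 614.  -350.2   22. ]
bd3 [ 323.9 -378.6   22. ]
bd4 [ 310.5 -268.5   22. ]
```

View pics/crop0.png

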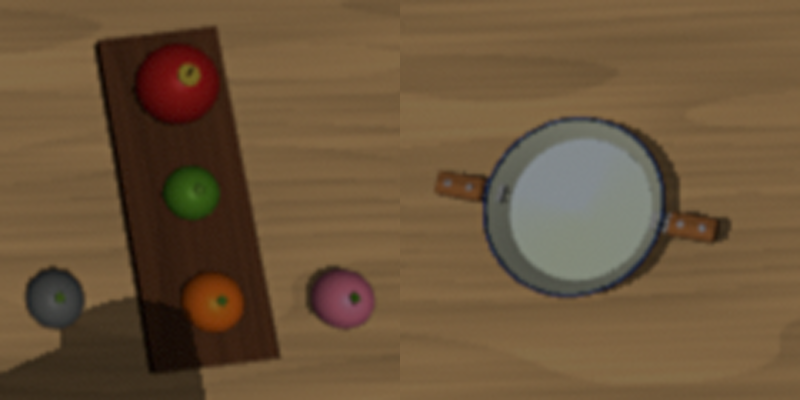

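The crop confirms the choice: the orange ball with a green stem sits in the near hollow (crop 213,302), and it is neither the grey nor the pink look-alike. Board geometry predicts that hollow at (368,-319), which agrees with the depth fit of (368,-320). In the right half, the dish rim centre is at (575,207) and the handles at (461,186) and (692,227). I'll move above the clementine.

```bash
python3 -m jog '[[0,0,-0.0257,0.0269,0.0228,-0.009,0.07],[0,0,-0.0257,0.0269,0.0228,-0.009,0.07],[0,0,-0.0257,0.0269,0.0228,-0.009,0.07],[0,0,-0.0257,0.0269,0.0228,-0.009,0.07],[0,0,-0.0257,0.0269,0.0228,-0.009,0.07],[0,0,-0.0257,0.0269,0.0228,-0.009,0.07],[0,0,-0.0257,0.0269,0.0228,-0.009,0.07],[0,0,-0.0257,0.0269,0.0228,-0.009,0.07],[0,0,0,0,0,0,0.07],[0,0,0,0,0,0,0.07]]'
python3 - <<'E'
from h import *
d=load('top0'); f=lambda x,y,h:onplane(d,x,y,h)
c=f(90+(575-400)*.35,170+207*.35,35); L=f(90+61*.35,170+186*.35,33); R=f(90+292*.35,170+227*.35,33)
print('rimc',c,'L',L,'R',R,'mid',(L+R)/2, np.linalg.norm(L-R), np.degrees(np.arctan2(*(L-R)[1::-1])))
s=load('side0'); g=lambda x,y,h:onplane(s,x,y,h)
c=g(199,299,35);L=g(160,321,33);R=g(236,280.5,33); print('side',c,L,R,(L+R)/2,np.linalg.norm(L-R))
for u,v in [(263,191),(299,210),(264,247),(226,224)]: print('mat side',g(u,v,3))
x=robot.state(); print(x['tool_pos'],x['tcp_rot'][:,1])
E
```

```text
t: 0.93
tool_pos: [368.9, -318.3, 141.1]
tcp_rot: [[0.996, 0.094, -0.001], [0.094, -0.996, 0.001], [-0.001, -0.001, -1.0]]
wrist_force: [-0.1, 0.0, 0.9]
gripper_width: 69.7
gripper_force: 0.0
rimc [495.50371947 329.63006088  35.        ] L [517.85203385 432.4061028   33.        ] R [474.72303613 226.42498411  33.        ] mid [496.28753499 329.41554345  33.        ] 210.44793108966192 78.1740692566092
side [490.66298694 332.85183397  35.        ] [511.62087119 435.34524015  33.        ] [465.89010807 231.28685752  33.        ] [488.75548963 333.31604883  33.        ] 209.11988479821326
mat side [666.8898931  -60.60163529   3.        ]
mat side [529.87579183 -83.87052012   3.        ]
mat side [506.06233858  91.07464857   3.        ]
mat side [647.23289573 113.51458704   3.        ]
[ 368.91249288 -318.29177644  141.14510395] [ 0.09413478 -0.9955586  -0.00131105]
```

```bash
python3 -m jog '[[0,0,0,-0.001,-0.001,-0.025,0.07],[0,0,0,0,0,-0.03,0.07],[0,0,0,0,0,-0.025,0.07],[0,0,0,0,0,-0.018,0.07],[0,0,0,0,0,-0.01,0.07],[0,0,0,0,0,0,0.07],[0,0,0,0,0,0,0.045],[0,0,0,0,0,0,0.045],[0,0,0,0,0,0,0.045],[0,0,0,0,0,0,0.045]]'
```

```text
t: 1.77
tool_pos: [367.7, -321.4, 34.9]
tcp_rot: [[0.996, 0.09, 0.001], [0.09, -0.996, -0.002], [0.001, 0.002, -1.0]]
wrist_force: [0.4, 0.5, 0.1]
gripper_width: 48.1
gripper_force: 0.3
```

```bash
python3 -m jog '[[0,0,0,0,0,0,0.035],[0,0,0,0,0,0,0.03],[0,0,0,0,0,0,0.03],[0,0,0,0,0,0,0.03],[0,0,0,0,0,0.01,0.03],[0,0,0,0,0,0.025,0.03],[0,0,0,0,0,0.035,0.03],[0,0,0,0,0,0.035,0.03],[0,0,0,0,0,0.025,0.03],[0,0,0,0,0,0,0.03]]'
```

```text
t: 2.6
tool_pos: [369.1, -322.9, 169.4]
tcp_rot: [[0.996, 0.09, 0.006], [0.09, -0.996, -0.008], [0.006, 0.008, -1.0]]
wrist_force: [0.9, -1.2, -1.3]
gripper_width: 44.4
gripper_force: 27.3
```

Run:
```python
from h import *
d=snap('side','s1'); print(robot.state()['gripper_width'])
u=cv2.resize(d['image'][130:270,340:480],(500,500)); cv2.imwrite('pics/s1c.png',u[...,::-1])
```

```text
44.81967104971029
```

View pics/s1c.png

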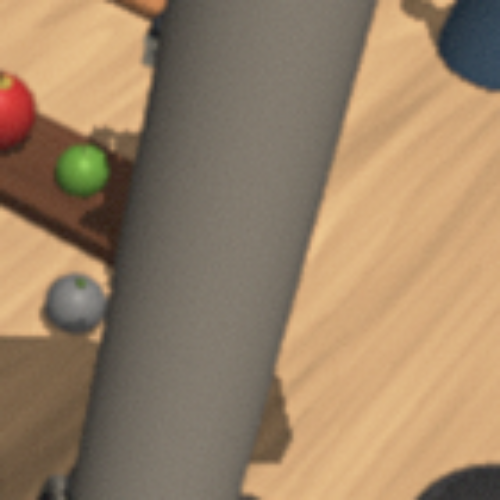

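Arm occludes it from the side, apple and lime undisturbed, 27 N grip held. I carry it half way and look again.

```bash
python3 -m jog '[[0,0,0.03,0.003,0.016,0,0.03],[0,0,0.06,0.006,0.03,0,0.03],[0,0,0.065,0.0065,0.034,0,0.03],[0,0,0.065,0.0065,0.034,0,0.03],[0,0,0.065,0.0065,0.034,0,0.03],[0,0,0.065,0.0065,0.034,0,0.03],[0,0,0.065,0.0065,0.034,0,0.03],[0,0,0.065,0.0065,0.034,0,0.03],[0,0,0.065,0.0065,0.034,0,0.03],[0,0,0.06,0.006,0.03,0,0.03]]'
python3 - <<'E'
from h import *
d=snap('side','s2'); e=snap('top','t2'); x=robot.state(); p=x['tool_pos']; print(p,x['gripper_width'])
o=[]
for k in (d,e):
    c=np.array(k['K'])@(np.array(k['R'])@p+np.array(k['t']).ravel()); u,v=(c[:2]/c[2]).astype(int); print(u,v); o.append(cv2.resize(k['image'][max(v-60,0):v+60,u-60:u+60],(390,390)))
cv2.imwrite('pics/s2c.png',np.hstack(o)[...,::-1])
E
```

```text
t: 3.48
tool_pos: [426.6, -4.6, 162.6]
tcp_rot: [[0.766, 0.643, -0.003], [0.643, -0.766, 0.001], [-0.002, -0.002, -1.0]]
wrist_force: [1.0, -1.1, -0.9]
gripper_width: 44.3
gripper_force: 27.3
[426.87704629  -3.04456014 162.62897502] 44.72551830972635
310 208
283 261
```

View pics/s2c.png

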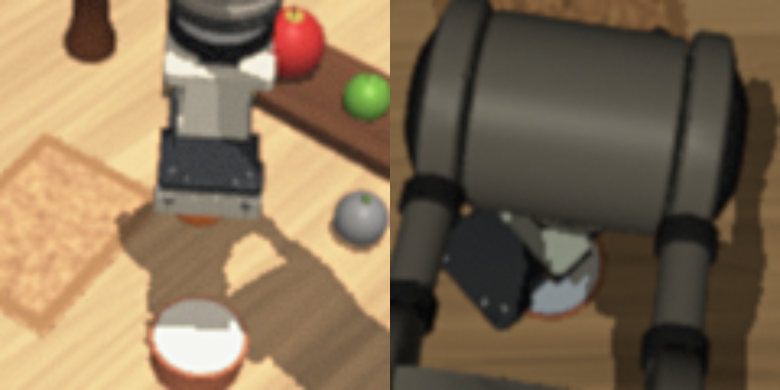

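A cap of the clementine shows below the front finger (200,218), so it is still held. Continuing to the dish.

```bash
python3 -m jog '[[0,0,0.05,0.004,0.022,0,0.03],[0,0,0.07,0.0075,0.038,0,0.03],[0,0,0.075,0.0075,0.039,0,0.03],[0,0,0.075,0.0075,0.039,0,0.03],[0,0,0.075,0.0075,0.039,0,0.03],[0,0,0.075,0.0075,0.039,0,0.03],[0,0,0.075,0.0075,0.039,0,0.03],[0,0,0.075,0.0075,0.039,0,0.03],[0,0,0.06,0.006,0.028,0,0.03],[0,0,0.035,0.003,0.015,0,0.03]]'
python3 -m jog '[[0,0,0,0,0,-0.01,0.03],[0,0,0,0,0,-0.02,0.03],[0,0,0,0,0,-0.025,0.03],[0,0,0,0,0,-0.02,0.03],[0,0,0,0,0,-0.01,0.03],[0,0,0,0,0,0,0.03],[0,0,0,0,0,0,0.03]]'
python3 - <<'E'
from h import *
d=snap('side','s3'); e=snap('top','t3'); x=robot.state(); p=x['tool_pos']; print(p,x['gripper_width'])
o=[]
for k in (d,e):
    c=np.array(k['K'])@(np.array(k['R'])@p+np.array(k['t']).ravel()); u,v=(c[:2]/c[2]).astype(int); print(u,v); o.append(cv2.resize(k['image'][max(v-50,0):v+70,u-60:u+60],(390,390)))
cv2.imwrite('pics/s3c.png',np.hstack(o)[...,::-1])
E
```

```text
t: 4.42
tool_pos: [492.9, 332.6, 162.0]
tcp_rot: [[0.205, 0.979, -0.002], [0.979, -0.205, -0.001], [-0.001, -0.002, -1.0]]
wrist_force: [-0.3, -0.3, -1.0]
gripper_width: 44.8
gripper_force: 27.3
t: 5.0
tool_pos: [493.2, 329.2, 78.4]
tcp_rot: [[0.21, 0.978, -0.001], [0.978, -0.21, -0.001], [-0.001, -0.001, -1.0]]
wrist_force: [-0.3, -0.5, -0.1]
gripper_width: 44.3
gripper_force: 27.3
[494.13516039 330.04209666  79.98772127] 44.79088457853884
196 288
144 240
```

View pics/s3c.png

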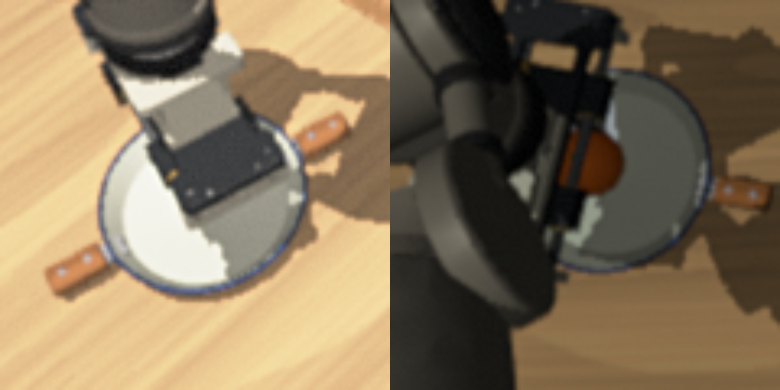

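Top view (right half): the clementine (598,160) is between the fingers, centred on the tool and over the dish, and both handles are unobstructed. Lowering.

```bash
python3 -m jog '[[0,0,0,0,0,-0.01,0.03],[0,0,0,0,0,-0.015,0.03],[0,0,0,0,0,-0.01,0.03],[0,0,0,0,0,-0.005,0.03],[0,0,0,0,0,-0.003,0.03],[0,0,0,0,0,0,0.03],[0,0,0,0,0,0,0.03]]'
python3 -m jog '[[0,0,0,0,0,-0.002,0.03],[0,0,0,0,0,0,0.03],[0,0,0,0,0,0,0.03]]'
```

```text
t: 5.68
tool_pos: [493.5, 330.3, 36.1]
tcp_rot: [[0.209, 0.978, 0.001], [0.978, -0.209, 0.0], [0.0, 0.0, -1.0]]
wrist_force: [-0.4, -0.1, -0.7]
gripper_width: 44.4
gripper_force: 27.3
t: 5.93
tool_pos: [493.4, 330.3, 34.1]
tcp_rot: [[0.209, 0.978, 0.001], [0.978, -0.209, 0.0], [0.0, 0.0, -1.0]]
wrist_force: [-0.3, 0.4, -1.1]
gripper_width: 45.1
gripper_force: 27.3
```

```bash
python3 -m jog '[[0,0,0,0,0,-0.002,0.03],[0,0,0,0,0,0,0.03],[0,0,0,0,0,0,0.03]]'
python3 -m jog '[[0,0,0,0,0,-0.002,0.03],[0,0,0,0,0,0,0.03],[0,0,0,0,0,0,0.03]]'
```

```text
t: 6.18
tool_pos: [493.2, 330.2, 31.8]
tcp_rot: [[0.209, 0.978, -0.0], [0.978, -0.209, -0.0], [-0.0, -0.0, -1.0]]
wrist_force: [0.6, 0.7, -0.9]
gripper_width: 44.7
gripper_force: 27.3
t: 6.43
tool_pos: [493.2, 330.1, 29.7]
tcp_rot: [[0.209, 0.978, -0.0], [0.978, -0.209, -0.0], [-0.0, -0.0, -1.0]]
wrist_force: [-0.2, 0.2, -0.9]
gripper_width: 44.8
gripper_force: 27.3
```

```bash
python3 -m jog '[[0,0,0,0,0,-0.002,0.03],[0,0,0,0,0,0,0.03],[0,0,0,0,0,0,0.03]]'
python3 -m jog '[[0,0,0,0,0,-0.0015,0.03],[0,0,0,0,0,0,0.03],[0,0,0,0,0,0,0.03]]'
```

```text
t: 6.68
tool_pos: [493.6, 330.7, 28.9]
tcp_rot: [[0.209, 0.978, 0.001], [0.978, -0.209, 0.001], [0.001, 0.001, -1.0]]
wrist_force: [-1.8, -1.1, 7.2]
gripper_width: 44.6
gripper_force: 28.8
t: 6.93
tool_pos: [493.8, 331.1, 28.7]
tcp_rot: [[0.209, 0.978, 0.002], [0.978, -0.209, 0.002], [0.002, 0.002, -1.0]]
wrist_force: [-4.3, -0.9, 14.9]
gripper_width: 44.4
gripper_force: 30.4
```

Contact at TCP z = 29 mm, as predicted. I'll relieve the force, open slowly, then rise.

```bash
python3 -m jog '[[0,0,0,0,0,0.003,0.03],[0,0,0,0,0,0,0.03],[0,0,0,0,0,0,0.048],[0,0,0,0,0,0,0.052],[0,0,0,0,0,0,0.056],[0,0,0,0,0,0,0.06],[0,0,0,0,0,0,0.064],[0,0,0,0,0,0,0.068],[0,0,0,0,0,0,0.07],[0,0,0,0,0,0,0.07]]'
python3 -m jog '[[0,0,0,0,0,0.01,0.07],[0,0,0,0,0,0.02,0.07],[0,0,0,0,0,0.03,0.07],[0,0,0,0,0,0.03,0.07],[0,0,0,0,-0.03,0.01,0.07],[0,0,0,-0.005,-0.03,0,0.07],[0,0,0,-0.005,-0.03,0,0.07],[0,0,0,-0.005,-0.01,0,0.07],[0,0,0,0,0,0,0.07],[0,0,0,0,0,0,0.07]]'
python3 - <<'E'
from h import *
d=snap('side','s4'); e=snap('top','t4'); x=robot.state(); p=x['tool_pos']; print(p,x['gripper_width'])
cv2.imwrite('pics/s4c.png',np.hstack([cv2.resize(k[0]['image'][k[1]:k[1]+120,k[2]:k[2]+130],(400,370)) for k in ((d,240,140),(e,185,95))])[...,::-1])
E
```

```text
t: 7.77
tool_pos: [493.3, 330.2, 29.3]
tcp_rot: [[0.209, 0.978, 0.0], [0.978, -0.209, -0.0], [-0.0, 0.0, -1.0]]
wrist_force: [1.5, 0.7, 0.1]
gripper_width: 70.3
gripper_force: 0.0
t: 8.6
tool_pos: [478.6, 230.4, 130.1]
tcp_rot: [[0.21, 0.978, 0.001], [0.978, -0.21, 0.001], [0.001, 0.001, -1.0]]
wrist_force: [-0.9, 0.2, -0.5]
gripper_width: 69.9
gripper_force: 0.0
[478.74697624 231.22279005 129.69832948] 69.82187389337537
```

View pics/s4c.png

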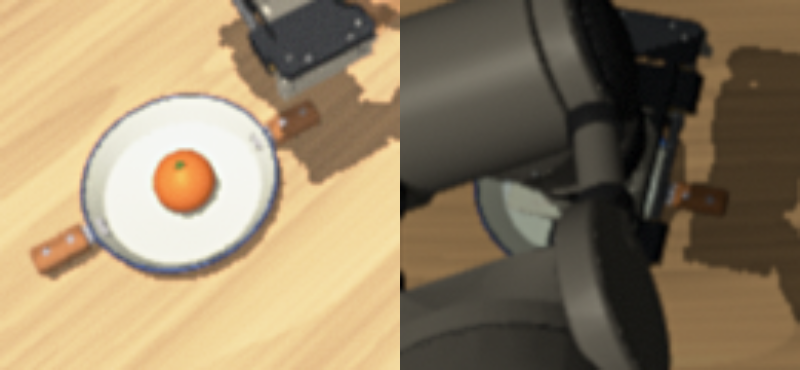

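The side view shows the clementine resting in the middle of the dish (crop 184,181) with nothing disturbed. I'll check the numbers for the handle grasp.

Run:
```python
from h import *
s=load('s4'); g=lambda x,y,h:onplane(s,140+x*.325,240+y*120/370,h)
print('ball',g(184,181,32),'rim',g(180,184,35)); L=g(60,249,33);R=g(293,123,33);print(L,R,(L+R)/2,np.linalg.norm(L-R))
P=cloud(s); hsv=cv2.cvtColor(s['image'],cv2.COLOR_RGB2HSV)
def med(u0,u1,v0,v1):
    p=P[v0:v1,u0:u1].reshape(-1,3); p=p[(p[:,2]>29)&(p[:,2]<38)]; print(len(p),p.mean(0).round(1),p.min(0).round(1),p.max(0).round(1))
med(148,170,312,332); med(229,246,271,288)
m=np.zeros(hsv.shape[:2],bool); m[275:320,180:220]=1; m&=(hsv[...,1]>150)&(hsv[...,0]<25)
p=P[m]; A=np.c_[2*p,np.ones(len(p))]; x=np.linalg.lstsq(A,(p**2).sum(1),rcond=None)[0]; print('ball fit',x[:3],np.sqrt(x[3]+x[:3]@x[:3]))
q=P[270:335,165:235].reshape(-1,3); q=q[(q[:,2]>31)&(q[:,2]<38)&(np.hypot(q[:,0]-493,q[:,1]-331)>70)&(np.hypot(q[:,0]-493,q[:,1]-331)<86)]
A=np.c_[2*q[:,:2],np.ones(len(q))]; x=np.linalg.lstsq(A,(q[:,:2]**2).sum(1),rcond=None)[0]; print('rim fit',x[:2],np.sqrt(x[2]+x[:2]@x[:2]),len(q))
```

```text
ball [491.43558115 330.23725937  32.        ] rim [490.06582305 334.89640039  35.        ]
[512.99426035 435.83884108  33.        ] [468.67214    231.51639703  33.        ] [490.83320017 333.67761905  33.        ] 209.07441616384114
153 [516.4 434.7  31.8] [503.7 406.2  29. ] [531.2 457.6  36.7]
101 [473.  227.5  32. ] [461.7 206.4  29.2] [484.1 248.5  36.1]
ball fit [254.50632347 436.11092866 478.44114651] 499.6848072195684
rim fit [495.83378523 331.81973304] 78.28799398068972 309
```

Handle at about (473,228), axis 78°, and the tool is aligned at 78°. I'll descend and close.

```bash
python3 -m jog '[[0,0,0,-0.003,0.001,-0.015,0.06],[0,0,0,-0.002,0.001,-0.025,0.06],[0,0,0,0,0,-0.03,0.06],[0,0,0,0,0,-0.023,0.06],[0,0,0,0,0,-0.015,0.06],[0,0,0,0,0,-0.008,0.06],[0,0,0,0,0,0,0.06],[0,0,0,0,0,0,0.06]]'
python3 -m jog '[[0,0,0,0,0,0,0.05],[0,0,0,0,0,0,0.042],[0,0,0,0,0,0,0.036],[0,0,0,0,0,0,0.031],[0,0,0,0,0,0,0.027],[0,0,0,0,0,0,0.024],[0,0,0,0,0,0,0.021],[0,0,0,0,0,0,0.015],[0,0,0,0,0,0,0.005],[0,0,0,0,0,0,0]]'
```

```text
t: 9.37
tool_pos: [473.6, 232.9, 13.4]
tcp_rot: [[0.208, 0.978, 0.0], [0.978, -0.208, 0.0], [0.0, 0.0, -1.0]]
wrist_force: [0.6, -1.1, 0.1]
gripper_width: 60.3
gripper_force: 0.0
t: 10.2
tool_pos: [473.6, 232.2, 13.5]
tcp_rot: [[0.209, 0.978, 0.001], [0.978, -0.209, 0.0], [0.0, 0.001, -1.0]]
wrist_force: [1.4, -0.8, 1.9]
gripper_width: 21.7
gripper_force: 30.0
```

Gripped at 21.7 mm and 30 N. I'll lift a little, slowly, and check the tilt.

```bash
python3 -m jog '[[0,0,0,0,0,0.001,0],[0,0,0,0,0,0.002,0],[0,0,0,0,0,0.003,0],[0,0,0,0,0,0.003,0],[0,0,0,0,0,0.003,0],[0,0,0,0,0,0.002,0],[0,0,0,0,0,0.001,0],[0,0,0,0,0,0,0],[0,0,0,0,0,0,0]]'
cat >> h.py <<'E'
def tilt(d,c,rng=None):
    """plane fit to dish rim: points 76-86 mm from approx centre c=(x,y,zrim)"""
    P=cloud(d).reshape(-1,3); r=np.hypot(P[:,0]-c[0],P[:,1]-c[1])
    q=P[(r<90)&(abs(P[:,2]-c[2])<40)]; r=np.hypot(q[:,0]-c[0],q[:,1]-c[1])
    # inner floor (flat cone) and rim plane
    f=q[(r>35)&(r<62)&(abs(q[:,2]-(c[2]-23))<15)]
    rr=np.hypot(f[:,0]-c[0],f[:,1]-c[1])
    s=np.linalg.lstsq(np.c_[f[:,0]-c[0],f[:,1]-c[1],np.ones(len(f)),rr],f[:,2],rcond=None)[0]
    print('floor slope (rad) x,y',s.round(3),len(f))
E
python3 - <<'E'
from h import *
tilt(load('s4'),(494,331,35))
d=snap('side','s5'); tilt(d,(494,331,50)); cv2.imwrite('pics/s5c.png',cv2.resize(d['image'][220:340,130:290],(800,600))[...,::-1]); print(robot.state()['tool_pos'],robot.state()['ft_torque'])
E
```

```text
t: 10.95
tool_pos: [473.2, 232.2, 28.4]
tcp_rot: [[0.209, 0.978, 0.0], [0.978, -0.209, -0.0], [-0.0, 0.0, -1.0]]
wrist_force: [1.1, 0.2, -1.4]
gripper_width: 21.4
gripper_force: 30.0
floor slope (rad) x,y [-1.000e-02 -1.000e-03  2.885e+00  1.660e-01] 1087
floor slope (rad) x,y [-0.02  -0.042 16.475  0.022] 939
[473.18297375 232.1250819   28.2905783 ] [-0.2495033  -0.04836566  0.00359681]
```

View pics/s5c.png

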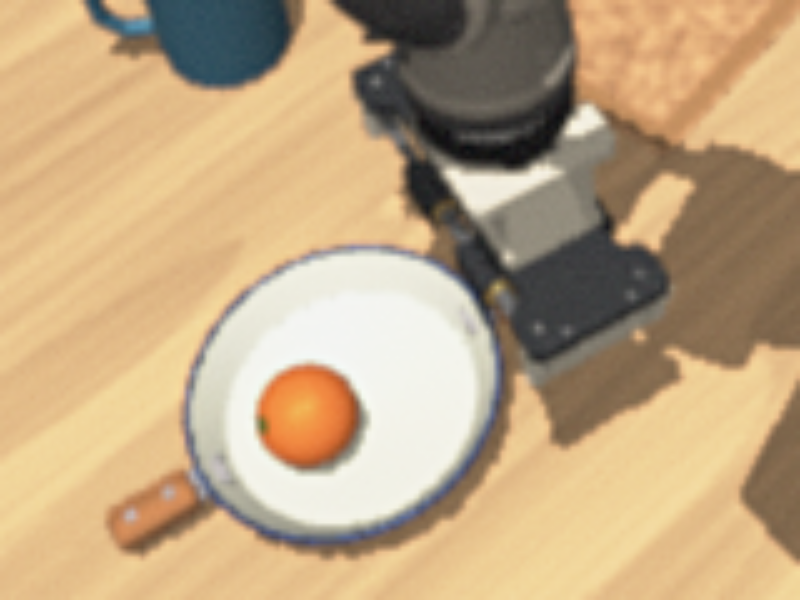

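The dish has drooped toward the free handle: the ball is at crop (308,415) and the rim centre at about (345,395). I'll measure the tilt properly before going on.

```bash
cat >> h.py <<'E'
def rimfit(d,c,box):
    """robust model fit: rim ring radius 79 tilted; c initial (x,y,zrim); box u0,u1,v0,v1"""
    from scipy.optimize import least_squares
    u0,u1,v0,v1=box; P=cloud(d)[v0:v1,u0:u1]; h=cv2.cvtColor(d['image'],cv2.COLOR_RGB2HSV)[v0:v1,u0:u1].astype(int)
    ok=np.isfinite(P).all(-1)
    white=(h[...,1]<70)&(h[...,2]>120)&ok
    p=P[white]
    def prof(r): return np.where(r<15,6,np.where(r<64,6+(r-15)*9/49,15+(r-64)*20/15))
    def res(x):
        q=p-[x[0],x[1],x[2]]; n=np.array([-x[3],-x[4],1]); n/=np.linalg.norm(n)
        z=q@n; r=np.linalg.norm(q-np.outer(z,n),axis=1); m=r<74
        return np.where(m,z-prof(r),np.clip(r-74,0,8))
    s=least_squares(res,[c[0],c[1],c[2]-35,0,0],loss='soft_l1',f_scale=2)
    print('dish origin',s.x[:3].round(1),'slope x,y',s.x[3:].round(3),'n',len(p),'med res',np.median(abs(res(s.x))).round(2))
    o=(h[...,0]<22)&(h[...,1]>185)&(h[...,2]>120)&ok; b=P[o]; b=b[np.hypot(b[:,0]-s.x[0],b[:,1]-s.x[1])<70]
    t=least_squares(lambda y:np.linalg.norm(b-y,axis=1)-26,[s.x[0],s.x[1],s.x[2]+32],loss='soft_l1',f_scale=2)
    print('ball',t.x.round(1),len(b),'offset from dish',(t.x-s.x[:3]).round(1)); return s.x,t.x
E
python3 - <<'E'
from h import *
rimfit(load('s4'),(494,331,35),(140,245,255,335))
d=load('s5'); rimfit(d,(494,331,45),(140,245,255,335))
P=cloud(d)[312:330,150:170].reshape(-1,3); P=P[P[:,2]>18]; print(P.mean(0),P[:,2].max())
E
```

```text
dish origin [498.1 331.1  -1.1] slope x,y [ 0.011 -0.004] n 2634 med res 1.45
ball [494.6 329.7  30.9] 130 offset from dish [-3.5 -1.4 32. ]
dish origin [496.1 328.1   3.8] slope x,y [-0.005 -0.099] n 2904 med res 1.63
ball [496.7 352.6  34.6] 157 offset from dish [ 0.6 24.5 30.8]
[509.26173386 434.25631607  35.75688858] 923.6628886455845
```

The droop is about 0.1 rad, with the far foot edge just resting on the bar and the ball 24 mm off. The dish is still low, so I'll tilt the tool to level it and see whether it holds.

```bash
python3 -m jog '[[0.005,-0.001,0,0,0,0,0],[0.01,-0.002,0,0,0,0,0],[0.01,-0.002,0,0,0,0,0],[0.015,-0.003,0,0,0,0,0],[0.015,-0.003,0,0,0,0,0],[0.015,-0.003,0,0,0,0,0],[0.015,-0.003,0,0,0,0,0],[0.01,-0.002,0,0,0,0,0],[0.005,-0.001,0,0,0,0,0],[0,0,0,0,0,0,0]]'
python3 - <<'E'
from h import *
for i in range(4):
    d=robot.get_image('side')
    if i in(0,3): rimfit(d,(494,331,48),(140,245,255,335))
    print(robot.state()['tool_pos'],robot.state()['ft_torque'],robot.state()['wrist_force'])
E
```

```text
t: 11.83
tool_pos: [473.2, 231.9, 28.3]
tcp_rot: [[0.209, 0.978, 0.02], [0.973, -0.21, 0.1], [0.102, -0.001, -0.995]]
wrist_force: [-0.7, 0.4, -2.4]
gripper_width: 21.3
gripper_force: 30.0
dish origin [ 490.4  251.1 -189.4] slope x,y [-0.518 -3.254] n 2792 med res 8.0
ball [ 490.4  251.1 -157.4] 0 offset from dish [ 0.  0. 32.]
[473.30090174 231.96087638  28.37852921] [-0.36347141  0.02785822  0.03534139] [ 0.0923147   0.12403204 -3.06210924]
[473.32423628 232.09802151  28.36639881] [-0.3785624   0.01833126  0.00824517] [ 1.25944508 -0.08965641 -3.1977799 ]
[473.33774266 232.20008157  28.37558392] [-0.35226973 -0.0280266  -0.03430611] [ 0.56969692 -0.06852453 -2.48770595]
dish origin [ 487.5  256.8 -178.2] slope x,y [-0.636 -3.12 ] n 2804 med res 8.0
ball [489.8 350.6  48.3] 6 offset from dish [  2.3  93.8 226.4]
[473.34654531 232.25832984  28.37498986] [-0.37008359 -0.01288056 -0.03634499] [-0.25814606 -0.70055671 -1.61360311]
```

```bash
python3 - <<'E'
s=open('h.py').read()
s=s.replace("    p=P[white]\n","    p=P[white]; p=p[(np.hypot(p[:,0]-c[0],p[:,1]-c[1])<72)&(abs(p[:,2]-c[2]+18)<25)]\n").replace("np.where(m,z-prof(r),np.clip(r-74,0,8))","np.where(m,z-prof(r),z-prof(74)+0*r)").replace("[s.x[0],s.x[1],s.x[2]+32]","b.mean(0) if len(b) else [0,0,0]")
s=s.replace("(h[...,1]>185)&(h[...,2]>120)","(h[...,1]>170)&(h[...,2]>80)")
open('h.py','w').write(s)
E
python3 - <<'E'
from h import *
rimfit(load('s4'),(496,331,35),(140,245,255,335))
rimfit(load('s5'),(496,330,41),(140,245,255,335))
d=snap('side','s6'); rimfit(d,(496,330,50),(130,245,245,335)); cv2.imwrite('pics/s6c.png',cv2.resize(d['image'][220:340,130:290],(800,600))[...,::-1])
E
```

```text
dish origin [496.7 331.6  -1.2] slope x,y [-0.001  0.   ] n 1948 med res 1.17
ball [494.4 329.8  30.7] 252 offset from dish [-2.3 -1.8 31.9]
dish origin [494.7 328.4   3.7] slope x,y [-0.017 -0.098] n 2023 med res 1.21
ball [496.6 352.7  34.7] 271 offset from dish [ 1.9 24.3 31. ]
dish origin [494.7 326.8   3.7] slope x,y [-0.015 -0.094] n 2018 med res 1.22
ball [495.2 342.8  34.3] 262 offset from dish [ 0.5 16.  30.6]
```

View pics/s6c.png

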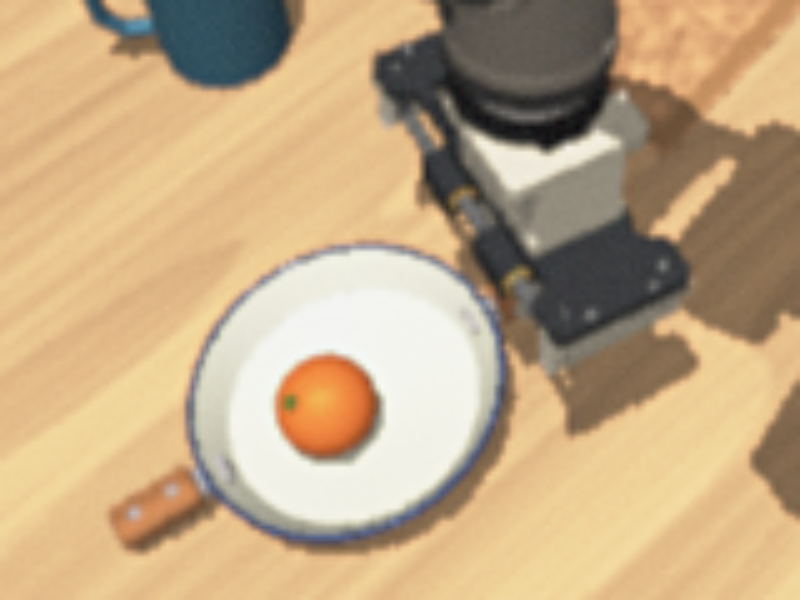

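The tool turned 0.1 rad but the dish did not, so the pads are slipping in torsion (limit about 0.24 N·m against roughly 0.25 needed). I'll set it down and re-grip with the tool leaning about 45° along the handle, which gives a longer contact patch.

```bash
python3 -m jog '[[0,0,0,0,0,-0.002,0],[0,0,0,0,0,-0.003,0],[0,0,0,0,0,-0.003,0],[0,0,0,0,0,-0.003,0],[0,0,0,0,0,-0.002,0],[0,0,0,0,0,-0.0015,0],[0,0,0,0,0,0,0],[0,0,0,0,0,0,0.025],[0,0,0,0,0,0,0.03],[0,0,0,0,0,0,0.05]]'
python3 -m jog '[[0,0,0,0,-0.002,0.015,0.05],[0,0,0,0,-0.005,0.025,0.05],[0.05,-0.01,0,0,-0.01,0.015,0.05],[0.1,-0.02,0,-0.002,-0.015,0.005,0.05],[0.1,-0.02,0,-0.002,-0.015,0,0.05],[0.1,-0.02,0,-0.002,-0.01,0,0.05],[0.1,-0.02,0,0,0,0,0.05],[0.1,-0.02,0,0,0,0,0.05],[0.1,-0.02,0,0,0,0,0.05],[0,0,0,0,0,0,0.05]]'
python3 - <<'E'
from h import *
d=snap('side','s7'); rimfit(d,(496,330,35),(140,235,255,335))
P=cloud(d)
for b in ((148,170,312,332),(226,248,269,290)):
    p=P[b[2]:b[3],b[0]:b[1]].reshape(-1,3); p=p[(p[:,2]>29)&(p[:,2]<38)]; print(len(p),p.mean(0).round(1),p.min(0).round(1),p.max(0).round(1))
x=robot.state();print(x['qpos'].round(2),x['tool_pos'])
E
```

```text
t: 12.92
tool_pos: [473.3, 232.4, 13.8]
tcp_rot: [[0.208, 0.978, 0.02], [0.973, -0.209, 0.1], [0.102, -0.001, -0.995]]
wrist_force: [0.2, -0.6, -0.6]
gripper_width: 33.1
gripper_force: 0.0
t: 13.75
tool_pos: [466.9, 179.1, 71.2]
tcp_rot: [[0.164, 0.978, 0.125], [0.731, -0.206, 0.651], [0.662, -0.016, -0.749]]
wrist_force: [-0.5, -0.3, -0.8]
gripper_width: 50.1
gripper_force: 0.0
dish origin [495.3 330.   -1.3] slope x,y [0.002 0.002] n 1972 med res 1.18
ball [495.  342.4  30.8] 273 offset from dish [-0.3 12.4 32.1]
137 [515.7 433.   31.8] [503.1 406.3  29. ] [528.8 455.9  35.9]
131 [471.2 231.4  31.8] [458.2 206.1  29.1] [486.3 261.3  36.1]
[-0.26  0.52  2.04  0.97  0.93 -0.79] [466.87187684 179.43922362  71.41607745]
```

The dish is level again and the ball stayed in. I'll add a little more lean and approach along the tool axis.

```bash
python3 -m jog '[[0.05,-0.01,0,0,0,0,0.05],[0.05,-0.01,0,0,0,0,0.05],[0,0,0,0.001,0.010,-0.010,0.05],[0,0,0,0.002,0.013,-0.012,0.05],[0,0,0,0.002,0.013,-0.012,0.05],[0,0,0,0.001,0.010,-0.010,0.05],[0,0,0,0.001,0.007,-0.007,0.05],[0,0,0,0,0.003,-0.003,0.05],[0,0,0,0,0,0,0.05],[0,0,0,0,0,0,0.05]]'
```

```text
t: 14.63
tool_pos: [473.9, 237.6, 19.0]
tcp_rot: [[0.145, 0.98, 0.136], [0.666, -0.199, 0.719], [0.732, -0.013, -0.681]]
wrist_force: [-0.3, -0.3, 0.5]
gripper_width: 50.0
gripper_force: 0.0
```

```bash
python3 -m jog '[[0,0,0,0,-0.001,-0.0015,0.045],[0,0,0,0,0,0,0.038],[0,0,0,0,0,0,0.033],[0,0,0,0,0,0,0.029],[0,0,0,0,0,0,0.026],[0,0,0,0,0,0,0.023],[0,0,0,0,0,0,0.018],[0,0,0,0,0,0,0.01],[0,0,0,0,0,0,0],[0,0,0,0,0,0,0]]'
python3 -m jog '[[0,0,0,0,0,0.001,0],[0,0,0,0,0,0.001,0],[0,0,0,0,0,0.002,0],[0,0,0,0,0,0.002,0],[0,0,0,0,0,0.001,0],[0,0,0,0,0,0.001,0],[0,0,0,0,0,0,0],[0,0,0,0,0,0,0]]'
python3 - <<'E'
from h import *
d=snap('side','s8'); rimfit(d,(496,330,43),(140,235,250,335)); x=robot.state(); print(x['tool_pos'],x['ft_torque'])
E
```

```text
t: 15.47
tool_pos: [474.2, 235.9, 17.1]
tcp_rot: [[0.146, 0.98, 0.138], [0.665, -0.2, 0.72], [0.733, -0.013, -0.68]]
wrist_force: [-0.5, -2.0, 1.2]
gripper_width: 21.9
gripper_force: 30.0
t: 16.13
tool_pos: [474.0, 236.0, 25.1]
tcp_rot: [[0.146, 0.98, 0.138], [0.665, -0.2, 0.72], [0.733, -0.014, -0.68]]
wrist_force: [-0.5, 0.2, -2.5]
gripper_width: 21.8
gripper_force: 30.0
dish origin [494.2 328.8   1.3] slope x,y [-0.012 -0.045] n 2005 med res 1.19
ball [494.5 342.9  32.7] 273 offset from dish [ 0.3 14.2 31.4]
[473.9605518  236.00294723  25.08336939] [-0.9574975   0.11690226  0.0695052 ]
```

```bash
python3 -m jog '[[0.01,-0.002,0,0,0,0,0],[0.015,-0.003,0,0,0,0,0],[0.02,-0.004,0,0,0,0,0],[0.02,-0.004,0,0,0,0,0],[0.015,-0.003,0,0,0,0,0],[0.01,-0.002,0,0,0,0,0],[0,0,0,0,0,0,0],[0,0,0,0,0,0,0]]'
python3 - <<'E'
from h import *
for i in range(2):
  d=snap('side','s9'); rimfit(d,(496,330,43),(140,235,250,335)); x=robot.state(); print(x['tool_pos'],x['ft_torque'],x['tcp_rot'][:,2])
  for _ in range(4): robot.get_image('top')
E
```

```text
t: 16.85
tool_pos: [474.1, 235.9, 24.9]
tcp_rot: [[0.133, 0.98, 0.149], [0.596, -0.199, 0.778], [0.792, -0.014, -0.61]]
wrist_force: [0.0, 0.1, -2.3]
gripper_width: 21.7
gripper_force: 30.0
dish origin [493.6 327.8   0.7] slope x,y [-0.015 -0.032] n 2002 med res 1.24
ball [494.2 341.7  32.3] 269 offset from dish [ 0.6 13.9 31.6]
[474.06883288 235.95193621  25.04302574] [-1.07271711  0.09198581  0.00827013] [ 0.14929846  0.77784639 -0.6104629 ]
dish origin [493.5 327.9   0.7] slope x,y [-0.013 -0.036] n 2001 med res 1.18
ball [494.3 342.   32.1] 269 offset from dish [ 0.8 14.2 31.4]
[474.06060235 236.1333177   25.25576243] [-1.07587898  0.1290546  -0.01171882] [ 0.1492903   0.77786216 -0.61044481]
```

The pads still slip in torsion even when tilted. New plan: set it down, lean to about 59° and slide further in along the handle so the fingertips straddle it and bear under the flared wall, which gives extra support moment and a shorter lever.

```bash
python3 -m jog '[[0,0,0,0,0,-0.002,0],[0,0,0,0,0,-0.003,0],[0,0,0,0,0,-0.002,0],[0,0,0,0,0,-0.001,0],[0,0,0,0,0,0,0],[0,0,0,0,0,0,0.024],[0,0,0,0,0,0,0.028],[0,0,0,0,0,0,0.03],[0.04,-0.008,0,0.001,0.002,0.001,0.03],[0.04,-0.008,0,0.001,0.002,0.001,0.03]]'
python3 -m jog '[[0.04,-0.008,0,0,0.002,0,0.03],[0,0,0,0,0.002,0,0.03],[0,0,0,0,0,0,0.03],[0,0,0,0,0,0,0.03]]'
python3 - <<'E'
from h import *
d=snap('side','s10'); rimfit(d,(496,330,35),(140,235,250,335)); x=robot.state(); print(x['tool_pos'],x['ft_torque'],x['wrist_force'],x['tcp_rot'][:,2],x['qpos'].round(2))
E
```

```text
t: 18.18
tool_pos: [476.2, 240.4, 19.6]
tcp_rot: [[0.118, 0.98, 0.159], [0.53, -0.197, 0.825], [0.84, -0.013, -0.542]]
wrist_force: [-0.4, -0.5, 0.5]
gripper_width: 29.3
gripper_force: 0.0
t: 18.52
tool_pos: [475.9, 244.2, 19.0]
tcp_rot: [[0.113, 0.98, 0.162], [0.498, -0.197, 0.845], [0.86, -0.015, -0.51]]
wrist_force: [0.3, -0.4, -0.3]
gripper_width: 30.2
gripper_force: 0.0
dish origin [493.9 329.9  -1.1] slope x,y [ 0.001 -0.001] n 1998 med res 1.22
ball [494.1 341.1  30.6] 267 offset from dish [ 0.1 11.3 31.8]
[475.96493423 244.21278262  19.23150613] [-0.53676407  0.04980419 -0.01221126] [ 0.50832885 -0.63520841  0.22563124] [ 0.16235244  0.84483008 -0.50980763] [-0.26  0.82  2.08  1.36  1.07 -1.28]
```

```bash
python3 -m jog '[[0,0,0,0,0.001,0,0.03],[0,0,0,0,0.001,0,0.03],[0,0,0,0,0,0,0.03]]'; python3 -m jog '[[0,0,0,0,0.001,0,0.03],[0,0,0,0,0.001,0,0.03],[0,0,0,0,0,0,0.03]]'; python3 -m jog '[[0,0,0,0,0.001,0,0.03],[0,0,0,0,0.001,0,0.03],[0,0,0,0,0,0,0.03]]'
```

```text
t: 18.82
tool_pos: [476.0, 246.3, 19.4]
tcp_rot: [[0.112, 0.98, 0.163], [0.497, -0.197, 0.845], [0.86, -0.014, -0.509]]
wrist_force: [-1.1, 0.6, 0.2]
gripper_width: 30.1
gripper_force: 0.0
t: 19.07
tool_pos: [475.9, 248.2, 19.2]
tcp_rot: [[0.112, 0.98, 0.162], [0.497, -0.197, 0.845], [0.861, -0.014, -0.509]]
wrist_force: [-0.3, -0.5, -1.1]
gripper_width: 30.0
gripper_force: 0.0
t: 19.32
tool_pos: [476.0, 250.2, 19.1]
tcp_rot: [[0.112, 0.98, 0.163], [0.497, -0.197, 0.845], [0.861, -0.014, -0.509]]
wrist_force: [-0.1, 0.4, 0.1]
gripper_width: 29.7
gripper_force: 0.0
```

```bash
python3 -m jog '[[0,0,0,0,0.001,0,0.03],[0,0,0,0,0.001,0,0.03],[0,0,0,0,0,0,0.03]]'; python3 -m jog '[[0,0,0,0,0.001,0,0.03],[0,0,0,0,0.001,0,0.03],[0,0,0,0,0,0,0.03]]'
python3 - <<'E'
from h import *
d=snap('side','s11'); rimfit(d,(494,330,35),(140,235,250,335)); x=robot.state(); print(x['tool_pos'],x['ft_torque'],x['wrist_force'])
E
```

```text
t: 19.57
tool_pos: [476.0, 252.2, 19.1]
tcp_rot: [[0.112, 0.98, 0.163], [0.497, -0.197, 0.845], [0.861, -0.014, -0.509]]
wrist_force: [0.6, 0.0, 1.0]
gripper_width: 29.9
gripper_force: 0.0
t: 19.82
tool_pos: [475.9, 254.2, 19.1]
tcp_rot: [[0.112, 0.98, 0.162], [0.497, -0.197, 0.845], [0.861, -0.014, -0.509]]
wrist_force: [0.6, -0.4, 0.1]
gripper_width: 30.0
gripper_force: 0.0
dish origin [494.3 329.6  -1.2] slope x,y [ 0.003 -0.001] n 1951 med res 1.17
ball [494.1 341.2  30.8] 269 offset from dish [-0.1 11.5 32. ]
[475.96477367 254.12927388  19.10462148] [-0.51559544  0.09782763 -0.0240716 ] [-0.05037207  0.06563439 -0.24991988]
```

```bash
python3 -m jog '[[0,0,0,0,0.001,0,0.03],[0,0,0,0,0.001,0,0.03],[0,0,0,0,0,0,0.03]]'; python3 -m jog '[[0,0,0,0,0.001,0,0.03],[0,0,0,0,0.001,0,0.03],[0,0,0,0,0,0,0.03]]'
python3 - <<'E'
from h import *
d=snap('side','s12'); rimfit(d,(494,330,35),(140,235,250,335)); x=robot.state(); print(x['tool_pos'],x['ft_torque'],x['wrist_force'])
E
```

```text
t: 20.12
tool_pos: [476.0, 256.2, 19.1]
tcp_rot: [[0.113, 0.98, 0.163], [0.497, -0.197, 0.845], [0.861, -0.014, -0.509]]
wrist_force: [0.1, 0.4, -0.2]
gripper_width: 29.8
gripper_force: 0.0
t: 20.37
tool_pos: [476.0, 258.2, 19.1]
tcp_rot: [[0.112, 0.98, 0.163], [0.497, -0.197, 0.845], [0.861, -0.014, -0.509]]
wrist_force: [-0.9, 0.3, -0.3]
gripper_width: 29.6
gripper_force: 0.0
dish origin [494.2 329.8  -1.1] slope x,y [0.004 0.001] n 1956 med res 1.16
ball [494.2 341.1  30.9] 269 offset from dish [-0.  11.3 32. ]
[475.96094542 258.15469026  19.11097266] [-0.47137296  0.03822906  0.00475181] [0.55921675 0.32657057 0.57987924]
```

No contact yet at grasp radius 82 mm. I'll close here and do a small lift test.

```bash
python3 -m jog '[[0,0,0,0,0,0,0.026],[0,0,0,0,0,0,0.023],[0,0,0,0,0,0,0.018],[0,0,0,0,0,0,0.01],[0,0,0,0,0,0,0],[0,0,0,0,0,0,0]]'
python3 -m jog '[[0,0,0,0,0,0.001,0],[0,0,0,0,0,0.001,0],[0,0,0,0,0,0.002,0],[0,0,0,0,0,0.002,0],[0,0,0,0,0,0.001,0],[0,0,0,0,0,0.001,0],[0,0,0,0,0,0,0],[0,0,0,0,0,0,0]]'
python3 - <<'E'
from h import *
d=snap('side','s13'); rimfit(d,(494,330,40),(140,235,250,335)); x=robot.state(); print(x['tool_pos'],x['ft_torque'])
E
```

```text
t: 20.92
tool_pos: [476.1, 258.0, 19.1]
tcp_rot: [[0.112, 0.98, 0.163], [0.497, -0.197, 0.845], [0.861, -0.014, -0.509]]
wrist_force: [0.1, -0.9, -0.0]
gripper_width: 21.6
gripper_force: 29.9
t: 21.58
tool_pos: [476.0, 258.0, 27.1]
tcp_rot: [[0.112, 0.98, 0.163], [0.497, -0.197, 0.845], [0.861, -0.014, -0.509]]
wrist_force: [-0.1, 0.8, -2.3]
gripper_width: 21.5
gripper_force: 29.9
dish origin [491.8 329.5   4.8] slope x,y [-0.004 -0.023] n 2012 med res 1.2
ball [493.2 343.   36.6] 280 offset from dish [ 1.4 13.5 31.7]
[475.99660123 258.02789487  27.0665243 ] [-1.11587202  0.13404086  0.00332452]
```

Off the bar, with only −0.023 rad of droop. I'll check for creep and trim the level.

```bash
python3 -m jog '[[0.005,-0.001,0,0,0,0,0],[0.01,-0.002,0,0,0,0,0],[0.01,-0.002,0,0,0,0,0],[0.01,-0.002,0,0,0,0,0],[0.005,-0.001,0,0,0,0,0],[0,0,0,0,0,0,0],[0,0,0,0,0,0,0]]'
python3 - <<'E'
from h import *
for i in range(2):
  d=snap('side','s14'); rimfit(d,(494,330,41),(140,235,250,335)); x=robot.state(); print(x['tool_pos'],x['ft_torque'])
  for _ in range(12 if i==0 else 0): robot.get_image('top')
E
```

```text
t: 22.22
tool_pos: [476.0, 258.0, 26.9]
tcp_rot: [[0.106, 0.98, 0.167], [0.462, -0.197, 0.865], [0.881, -0.015, -0.474]]
wrist_force: [-0.5, -0.6, -2.8]
gripper_width: 21.6
gripper_force: 29.9
dish origin [491.6 330.6   7.6] slope x,y [-0.001  0.021] n 2006 med res 1.16
ball [492.9 340.2  39.7] 270 offset from dish [ 1.4  9.6 32.1]
[476.03100197 257.98825029  27.02426942] [-1.1681906  0.1841163 -0.0731871]
dish origin [492.1 330.5   7.9] slope x,y [0.005 0.02 ] n 2003 med res 1.13
ball [492.9 330.9  40. ] 273 offset from dish [ 0.8  0.4 32.1]
[476.03895032 258.03623627  27.12693988] [-1.12631893  0.13095706  0.02172233]
```

Stable: level within 0.02 rad with no creep, and the ball at the centre. I'll trim slightly and lift smoothly.

```bash
python3 -m jog '[[-0.006,0.0015,0,0,0,0.002,0],[-0.006,0.0015,0,0,0,0.004,0],[-0.005,0.001,0,0,0,0.006,0],[0,0,0,0,0,0.008,0],[0,0,0,0,0,0.009,0],[0,0,0,0,0,0.009,0],[0,0,0,0,0,0.008,0],[0,0,0,0,0,0.006,0],[0,0,0,0,0,0.004,0],[0,0,0,0,0,0.002,0]]'
python3 - <<'E'
from h import *
for i in range(2):
  d=snap('side','s15'); rimfit(d,(492,330,102),(120,240,215,325)); x=robot.state(); print(x['t'],x['tool_pos'],x['ft_torque'])
  for _ in range(3 if i==0 else 0): robot.get_image('top')
E
```

```text
t: 23.75
tool_pos: [476.1, 258.0, 85.9]
tcp_rot: [[0.108, 0.98, 0.165], [0.477, -0.197, 0.857], [0.872, -0.014, -0.489]]
wrist_force: [1.0, -0.4, -2.5]
gripper_width: 21.6
gripper_force: 29.9
dish origin [492.  330.   65.4] slope x,y [0.    0.001] n 2127 med res 1.08
ball [493.3 325.8  97.4] 295 offset from dish [ 1.2 -4.3 32.1]
23.8 [476.14595538 258.01678241  85.80873429] [-1.19812993  0.1079006   0.00386662]
dish origin [491.6 329.9  64.3] slope x,y [-0.004 -0.001] n 2129 med res 1.07
ball [493.  325.5  96.1] 294 offset from dish [ 1.5 -4.5 31.8]
24.0 [475.89833863 258.01117971  84.7827231 ] [-1.12395876  0.1535685  -0.03284818]
```

Level within 0.004 rad, ball 4.5 mm off centre, underside at 65 mm. Now the slow combined turn (−70°) and carry to the mat, with ramps.

```bash
python3 -m jog '[[0,0,-0.0072,0.0002,-0.0015,0.0002,0],[0,0,-0.0145,0.0004,-0.003,0.0003,0],[0,0,-0.0217,0.0007,-0.0046,0.0004,0],[0,0,-0.029,0.0009,-0.0061,0.0006,0],[0,0,-0.0362,0.0011,-0.0076,0.0007,0],[0,0,-0.0362,0.0011,-0.0076,0.0007,0],[0,0,-0.0362,0.0011,-0.0076,0.0007,0],[0,0,-0.0362,0.0011,-0.0076,0.0007,0],[0,0,-0.0362,0.0011,-0.0076,0.0007,0],[0,0,-0.0362,0.0011,-0.0076,0.0007,0]]'
python3 -m jog '[[0,0,-0.0362,0.0011,-0.0076,0.0007,0],[0,0,-0.0362,0.0011,-0.0076,0.0007,0],[0,0,-0.0362,0.0011,-0.0076,0.0007,0],[0,0,-0.0362,0.0011,-0.0076,0.0007,0],[0,0,-0.0362,0.0011,-0.0076,0.0007,0],[0,0,-0.0362,0.0011,-0.0076,0.0007,0],[0,0,-0.029,0.0009,-0.0061,0.0006,0],[0,0,-0.0217,0.0007,-0.0046,0.0004,0],[0,0,-0.0145,0.0004,-0.003,0.0003,0],[0,0,-0.0072,0.0002,-0.0015,0.0002,0]]'
python3 - <<'E'
from h import *
x=robot.state(); T=x['tcp_rot']; p=x['tool_pos']; h=T[:2,2]/np.linalg.norm(T[:2,2]); c=p[:2]+74.5*h; print(c,np.degrees(np.arctan2(h[1],h[0])),x['qpos'].round(2))
d=snap('side','s16'); K=d['K']; q=np.array(K)@(np.array(d['R'])@np.array([*c,110])+np.array(d['t']).ravel()); u,v=(q[:2]/q[2]).astype(int)
print(u,v); rimfit(d,(*c,p[2]+14),(u-65,u+65,v-60,v+60))
E
```

```text
t: 24.83
tool_pos: [484.8, 196.1, 90.9]
tcp_rot: [[0.243, 0.881, 0.406], [0.425, -0.473, 0.772], [0.872, -0.015, -0.489]]
wrist_force: [-0.6, 0.2, -2.5]
gripper_width: 21.5
gripper_force: 29.9
t: 25.67
tool_pos: [493.5, 135.8, 96.5]
tcp_rot: [[0.353, 0.711, 0.608], [0.339, -0.703, 0.625], [0.872, -0.015, -0.489]]
wrist_force: [-0.3, -0.8, -2.7]
gripper_width: 21.8
gripper_force: 29.9
[545.45960881 189.26258894] 45.811147244869744 [-0.5   0.6   2.41  1.77  1.03 -1.4 ]
225 236
dish origin [546.4 187.5  76. ] slope x,y [-0.001 -0.001] n 1565 med res 1.1
ball [549.7 182.1 108.1] 240 offset from dish [ 3.3 -5.4 32.1]
```

```bash
python3 -m jog '[[0,0,-0.0072,0.0002,-0.0015,0.0002,0],[0,0,-0.0145,0.0004,-0.003,0.0005,0],[0,0,-0.0217,0.0007,-0.0046,0.0008,0],[0,0,-0.029,0.0009,-0.0061,0.001,0],[0,0,-0.0367,0.0011,-0.0077,0.0012,0],[0,0,-0.0367,0.0011,-0.0077,0.0012,0],[0,0,-0.0367,0.0011,-0.0077,0.0012,0],[0,0,-0.0367,0.0011,-0.0077,0.0012,0],[0,0,-0.0367,0.0011,-0.0077,0.0012,0],[0,0,-0.0367,0.0011,-0.0077,0.0012,0]]'
python3 -m jog '[[0,0,-0.0367,0.0011,-0.0077,0.0012,0],[0,0,-0.0367,0.0011,-0.0077,0.0012,0],[0,0,-0.0367,0.0011,-0.0077,0.0012,0],[0,0,-0.0367,0.0011,-0.0077,0.0012,0],[0,0,-0.0367,0.0011,-0.0077,0.0012,0],[0,0,-0.0367,0.0011,-0.0077,0.0012,0],[0,0,-0.0367,0.0011,-0.0077,0.001,0],[0,0,-0.0367,0.0011,-0.0077,0.001,0],[0,0,-0.029,0.0009,-0.0061,0.0008,0],[0,0,-0.0217,0.0007,-0.0046,0.0006,0]]'
python3 -m jog '[[0,0,-0.0145,0.0004,-0.003,0.0003,0],[0,0,-0.0072,0.0002,-0.0015,0.0002,0],[0,0,0,0,0,0,0],[0,0,0,0,0,0,0]]'
python3 - <<'E'
from h import *
for i in range(2):
  x=robot.state(); T=x['tcp_rot']; p=x['tool_pos']; h=T[:2,2]/np.linalg.norm(T[:2,2]); c=p[:2]+74.5*h; print(c,np.degrees(np.arctan2(h[1],h[0])),x['t'])
  d=snap('side','s17'); K=d['K']; q=np.array(K)@(np.array(d['R'])@np.array([*c,120])+np.array(d['t']).ravel()); u,v=(q[:2]/q[2]).astype(int)
  rimfit(d,(*c,p[2]+14),(u-65,u+65,v-60,v+60))
  for _ in range(4-4*i): robot.get_image('top')
snap('top','t17')
E
```

```text
t: 26.55
tool_pos: [502.4, 74.4, 106.2]
tcp_rot: [[0.436, 0.477, 0.763], [0.222, -0.879, 0.423], [0.872, -0.015, -0.489]]
wrist_force: [0.6, 0.3, -3.6]
gripper_width: 21.7
gripper_force: 29.9
t: 27.38
tool_pos: [512.5, 2.2, 116.8]
tcp_rot: [[0.486, 0.153, 0.861], [0.062, -0.988, 0.141], [0.872, -0.015, -0.489]]
wrist_force: [-0.8, 0.0, -2.2]
gripper_width: 21.9
gripper_force: 29.9
t: 27.72
tool_pos: [513.3, -1.7, 117.3]
tcp_rot: [[0.486, 0.135, 0.863], [0.053, -0.991, 0.125], [0.872, -0.015, -0.489]]
wrist_force: [0.1, -0.1, -2.1]
gripper_width: 21.8
gripper_force: 29.9
[587.07385064   8.97920309] 8.214789737424727 27.7167
dish origin [587.6   7.   97. ] slope x,y [ 0.009 -0.006] n 1179 med res 1.15
ball [585.9  -4.5 129. ] 193 offset from dish [ -1.7 -11.6  32. ]
[587.13157697   8.84205753] 8.200467850596056 27.9667
dish origin [587.3   7.1  96.9] slope x,y [0.007 0.   ] n 1177 med res 1.15
ball [585.6  -4.2 128.5] 194 offset from dish [ -1.7 -11.3  31.6]
```

View pics/s17.png

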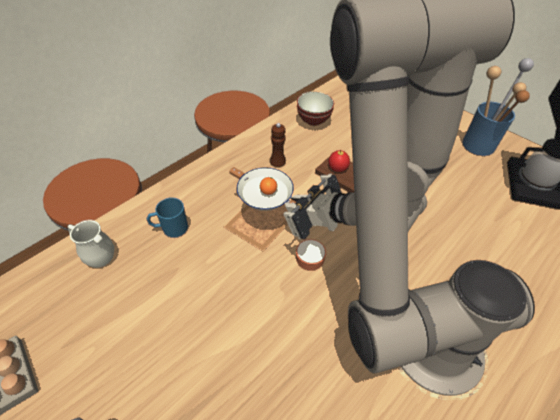

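The dish (265,188) hangs level over the mat, with the free handle at (237,174) pointing to the diner's side. The clementine is at rest 11 mm from its centre and the other items are in place. Handing in.

```bash
python3 -c "
from workcell import robot
print(robot.sign_off())"
```

```text
the job is handed in; nothing more can be done
None
```

I handed the job in at about 28 s, but the hand-in returned no verdict: the dish is held by one handle about 97 mm over the mat's middle, level within 0.01 rad, free handle to the diner's side, clementine at rest about 11 mm off its centre.

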